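# Draw one case blank from the sprung magazine and tray it

## Robot

A 6-joint arm with a two-finger parallel gripper is mounted at the origin on the work surface. World frame = base frame: x ahead of the robot, y to its left, z up, the work surface at z = 0. Lengths are in mm, angles in rad, forces in N, time in s.
With the tool pointing down it reaches from about 275 to 750 mm from the base axis. Payload 10.2 kg.
Tool frame: the origin (TCP) lies midway between the tips of the shut fingers; the grasp point (between the pads) lies 19 mm behind it; z points along the fingers, y is the line along which they close (so a half turn about z gives the same grasp; the last joint's range is limited). The gripper opens to 85 mm and grips with 20 to 120 N. Pads are 22 mm wide; open, the fingers measure 114 mm over their backs; the gripper's body (76 mm by 85 mm) begins 54 mm behind the grasp point. The pads swing forward as they close: fully open they stand 13 mm farther back than shut.
Start: joints at [0.909, 0.313, 1.498, -0, 1.331, -0.223], TCP at [223.061, 475.263, 201.194] pointing down, gripper open.
Joint ranges: [-2.94, 2.94], [-0.97, 2.17], [0.19, 2.56], [-1.23, 4.37], [0.02, 3.11], [-2.88, 2.88]. Speed limits (rad/s): [2.39, 2.39, 3.01, 3.14, 3.14, 3.14].

## Interface

Orientations are given as a unit quaternion [w, x, y, z].
In Python, from rig import ctrl gives the robot as it stands.
- The arm moves only by the tool send_rows, never from a script. Its argument "targets" is a list of rows, each a list of 7 numbers: the closure, from -1 (fully open) to 1 (shut), so that 0 is half open, then the shift along the tool's x, y, z in m, then the turn, a rotation vector about the tool's x, y, z in rad. In form: [[claw, dx, dy, dz, ax, ay, az], ...]. A call has exactly 10 rows; each row shifts and turns the commanded pose from where the row before left it, along the tool's axes as they then stand; what a row does not reach is not made up. A row lasts 1/8 s, in which the tool goes at most 62.5 mm and 10.7 degrees, less where a joint would pass 70% of its speed; a pose out of reach is approached as far as the arm can. A call with a gripper value outside its range is refused whole. The fingers move at their own pace and stop on an object; "squeeze" is the grip in N (left out, the last holds). Time passes only in rows, so rows that do not move let the fingers close, or fill a call up. It gives the time, the measured TCP pose, the force, the opening and the grip force at its end, in the units of the state.
- ctrl.sense(): the state, without advancing time (a new reading comes with each control period).
- ctrl.capture(name): name is "side" or "top"; returns a dict with "img" (420x560x3 uint8, red, green, blue), "camera_matrix" (3x3 intrinsics, pixels), "R" (3x3) and "t" (3): a world point X has camera coordinates R X + t. Camera axes: x right, y down, z forward; pixel columns grow to the right and rows downward; lengths in mm; the calibration is good to about 2 mm. A picture is of the moment at which its call begins. There is no depth.
- ctrl.finish_job(): hands the job in; it is judged then, once.
Trained networks look in a picture, given as the dict that the camera call returned (one of the last four; its "shot" number tells which), for a name from the list of things; names that differ only in an ending like _2 or _b are one class to them, and where a whole thing is asked for, a point or a joint stands for the part that bears it (a point fixed in the world has none). Each returns a list of dicts, best first, with "score" (0 to 1); they miss things now and then, are a little off and sometimes report something else, mostly with a low value. They report only what shows in the picture. A call takes as long as a camera call. They do not tell look-alikes from the thing itself.
- ctrl.boxes_of(query, picture): "extent" ([left, top, width, height] in pixels, round what is visible of it).
- ctrl.landmark_of(query, picture): "point" ([column, row] in pixels: a listed point, or the origin of a listed thing).
The state is a dict: "time_s": time; "joints": joint angles; "dq": joint speeds; "tau": joint torques, N m; "eef_pos": TCP position; "ee_rot": TCP orientation; "force": force on the tool from outside, world axes, zero at the start; "wrist_torque": the same for the moment, N m; "grip_width": opening from 0.0 (shut) to 1.0 (fully open); "grip_force": force on a finger pad.
Only numpy, scipy, OpenCV 4.12 (cv2) and the standard library are available. Lean on these libraries where they do the work, as an engineer would, in place of code of your own. Each camera call takes 0.05 s, during which the arm holds its last target. There are 200 camera calls.

## Task

Take one watch-case blank from the magazine: pull its sprung slide by the T-shaped handle all the way out to its stop, so that the lowest blank drops onto the catch shelf, then ease the slide fully home without letting it snap back. Then set that blank down, not dropped, flat in the one empty pocket of the black tray; leave the other blanks where they belong and do not disturb the things lying about.

Things in the scene. Friction and masses are not known exactly. Their poses are not given: they have to be found in the camera images.
- slide (a joint): the magazine's sprung slide, a steel plate 56 mm wide, 11 mm thick: 0 fully home, 0.100 m out at its stop; it moves along the magazine's -x. Its spring pulls it home with 3 N at home to 8 N at the stop, also when released; faster than 0.4 m/s is snapping back
- pull (a point): middle of the neck of the slide's dark steel T-handle, moves with it, axes as magazine: upright bar 10 mm wide (y), 30 mm long (x), 24 mm tall, centred here; its -x end carries a cross-piece 26 mm wide (y), 7 mm long, as tall. At home the point is 16 mm along the magazine's +x from its origin, 40.5 mm above the table, and the tower's front is 19 mm behind it (+x)
- magazine: grey blank dispenser, fixed, x from -90 to +190 mm, 116 mm wide; origin on the table, 60 mm in front (-x) of the stack's axis; the slide pulls out along -x. Three blanks are stacked in an open square aluminium tower (50 mm, top 60 mm above the table); the lowest sits in the slide's pocket, on a deck 20 mm above the table that ends at x = -2 mm
- stack_axis (a point): on the axis of the stack at the deck's surface, 20 mm above the table, axes as the magazine's
- catch (a point): about where a drawn blank lands, at x = -30 mm of the magazine, on the surface of the catch shelf, 4 mm above the table. The shelf runs from x = -2 to -86 mm, is 108 mm wide inside, and has a lip 5 mm high. With the slide home the handle ends at x = -5 mm, clear of the blank; grip the blank across the magazine's y
- blank_a: the lowest blank of the stack, the one to draw: round steel watch-case blank, 38 mm diameter, 12 mm thick, about 60 g; origin at the centre of its underside, z its axis
- blank_b: the second blank of the stack (same size and origin); drops into the slide's pocket when the slide is home again and belongs there, on the stack axis
- blank_c: the top blank of the stack (same size and origin)
- tray: black plastic case tray, fixed, 160 x 160 x 12 mm, origin at the centre of its underside; four square pockets 43 mm wide and 4 mm deep, centred at x = +-37.5 mm, y = +-37.5 mm of it, floors 8 mm above the table. Three hold a blank, one is empty
- empty_pocket: the empty pocket: origin at the centre of its floor, 8 mm above the table (faint black foam dot there, as in every pocket)
- case_1: blank already lying in a tray pocket (same size and origin as the others)
- case_2: blank already lying in a tray pocket
- case_3: blank already lying in a tray pocket
- tin: bystander: round blue tin, 67 mm diameter, 31 mm high, origin at the centre of its underside
- tweezers: bystander: steel tweezers lying flat, 125 mm long in their x, 7 mm high, origin underneath the middle
- loupe: bystander: black watchmaker's loupe, 36 mm diameter, 30 mm high, standing, origin at the centre of its underside
Mind the look-alikes: they are no part of the job. What is shaped like the blank_c but green is not meant.

How it is judged:
By the outcome, as a careful person would: the job done as asked, in the order asked, and still so for the second after the job is handed in, with the robot touching nothing.
It also fails if it takes over 56 s, if anything falls off the work surface, if the arm or the gripper's body presses on something with over 40 N, if the wrist force passes 120 N, or if a joint passes its speed limit or range.

## Working session

There is one attempt and no reset: what is moved stays moved. The work goes in short steps, Python scripts to look and compute and a tool call to move; the robot and the scene stay as the last step left them, time stands still between calls to the robot, and variables do not carry over. Pictures are saved under pics/ and viewed, at most 10 in all, crops included, and the job is handed in when it is done.

Besides the shell and the picture viewer there is one more tool, called after ">>>" as name(argument=value, ...) on one line, values as JSON. send_rows: Moves the arm, as the interface text tells. Its arguments: {"type":"object","properties":{"targets":{"type":"array"},"squeeze":{"type":"number"}},"required":["targets"]}

```bash
mkdir -p pics; cat > h.py <<'E'
import numpy as np, cv2
from rig import ctrl
def cap(n,save=None):
    p=ctrl.capture(n)
    if save: cv2.imwrite(f'pics/{save}.png',p['img'][:,:,::-1])
    return p
def ray(p,uv,z):
    K,R,t=np.array(p['camera_matrix']),np.array(p['R']),np.array(p['t'])
    d=R.T@np.linalg.solve(K,[uv[0],uv[1],1]); c=-R.T@t
    return c+d*(z-c[2])/d[2]
def proj(p,X):
    K,R,t=np.array(p['camera_matrix']),np.array(p['R']),np.array(p['t'])
    q=K@(R@np.array(X,float)+t); return q[:2]/q[2]
E
python3 - <<'E'
from h import *
np.set_printoptions(precision=1,suppress=True)
Z=dict(pull=40.5,magazine=0,stack_axis=20,catch=4,blank_a=None,tray=0,empty_pocket=8,tin=0,tweezers=0,loupe=0)
for n in('top','side'):
    p=cap(n,n+'0')
    print(n,'cam',-np.array(p['R']).T@np.array(p['t']))
    for q,z in Z.items():
        for d in ctrl.landmark_of(q,p)[:7 if q=='blank_a' else 2]:
            print(q,np.array(d['point']),round(d['score'],2),ray(p,d['point'],8 if z is None else z)[:2])
print({k:np.round(v,3) for k,v in ctrl.sense().items()})
import os
a=cv2.imread('pics/top0.png');b=cv2.imread('pics/side0.png')
E
```

```text
top cam [ 353.6   -5.9 1152.3]
pull [356.5 213. ] 0.51 [ 564.4 -180.6]
pull [140.3 180.5] 0.46 [639.6 391.3]
magazine [354.7 222.6] 0.8 [ 545.9 -182. ]
magazine [235.9 206.1] 0.19 [583.9 138.5]
stack_axis [350.2 199.3] 0.61 [ 605.  -167.5]
catch [356.6 227.7] 0.77 [ 531.6 -186.3]
blank_a [347.2 196.9] 0.64 [ 614.1 -161.2]
blank_a [399.6 155. ] 0.61 [ 734.7 -304.7]
blank_a [299.2 168.2] 0.55 [691.6 -30.9]
blank_a [355.5 211.9] 0.2 [ 573.5 -183.1]
tray [217.6 213.8] 0.81 [561.6 187.1]
empty_pocket [226.3 234.5] 0.61 [504.7 159.6]
empty_pocket [353.2 211.9] 0.44 [ 573.4 -177. ]
tin [433.9 219.5] 0.59 [ 559.1 -392.7]
tweezers [278.8 282.7] 0.56 [382.3  17. ]
tweezers [142.5 183.4] 0.25 [641.9 398.9]
loupe [140.8 181.4] 0.61 [647.5 404.2]
side cam [186.4 949.2 738.2]
pull [311.4 183.3] 0.61 [ 566.8 -157.9]
magazine [316.6 194.9] 0.6 [ 555.4 -170.2]
stack_axis [296.5 184.2] 0.63 [ 613.8 -171.1]
stack_axis [363.7 251.1] 0.46 [370.  44.]
catch [329.6 194.5] 0.85 [ 521.8 -178.9]
blank_a [273.  161.6] 0.58 [ 732.4 -285.4]
blank_a [294.5 178.4] 0.57 [ 637.5 -217.2]
blank_a [249.3 210. ] 0.44 [686.4 -26.4]
tray [256.5 275.6] 0.91 [567.6 187.6]
empty_pocket [282.  276.8] 0.61 [511.4 179.1]
tin [340.1 159.7] 0.61 [ 555.6 -384.2]
tweezers [362.4 249.6] 0.58 [379.3  14.5]
tweezers [284.4 275.3] 0.33 [512.  164.2]
loupe [170.7 340.8] 0.56 [638.9 414.4]
{'time_s': np.float64(1.1), 'joints': array([ 0.9,  0.3,  1.5, -0. ,  1.3, -0.2]), 'dq': array([-0., -0., -0.,  0., -0.,  0.]), 'tau': array([  0. , -41.2, -26. ,  -0. ,   0. ,  -0. ]), 'eef_pos': array([223. , 475.3, 201.2]), 'ee_rot': array([ 0. ,  0.2,  1. , -0. ]), 'force': array([ 0.1, -0.2, -0.1]), 'wrist_torque': array([-0., -0.,  0.]), 'grip_force': np.float64(0.0), 'grip_width': np.float64(1.005)}
```

View pics/top0.png

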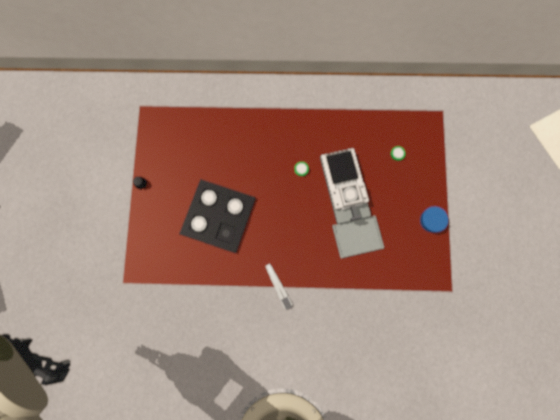

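View pics/side0.png

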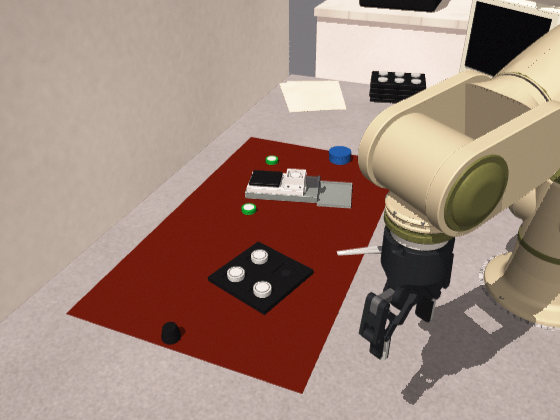

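Top view: the magazine is at about (352,205) with its handle at (355,213). The tray is at (218,216) with its empty pocket at (226,233). The green-rimmed look-alikes are at (302,168) and (398,153). The blank candidates are the tower at (350,195), the three in the tray at (209,197), (235,206) and (199,224), and the two green ones. I choose the one in the tower and will check it in a close crop.

```bash
python3 - <<'E'
import cv2,numpy as np
a=cv2.imread('pics/top0.png');b=cv2.imread('pics/side0.png')
c=np.zeros((600,800,3),np.uint8)
def put(im,x,y,w,h,s,X,Y):
    c[Y:Y+h*s,X:X+w*s]=cv2.resize(im[y:y+h,x:x+w],None,fx=s,fy=s,interpolation=cv2.INTER_CUBIC)
put(a,312,142,80,120,5,0,0)
put(a,178,176,80,80,4,410,0)
put(b,240,160,120,52,3,410,330)
cv2.imwrite('pics/crop0.png',c)
E
```

```text
(no output)
```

View pics/crop0.png

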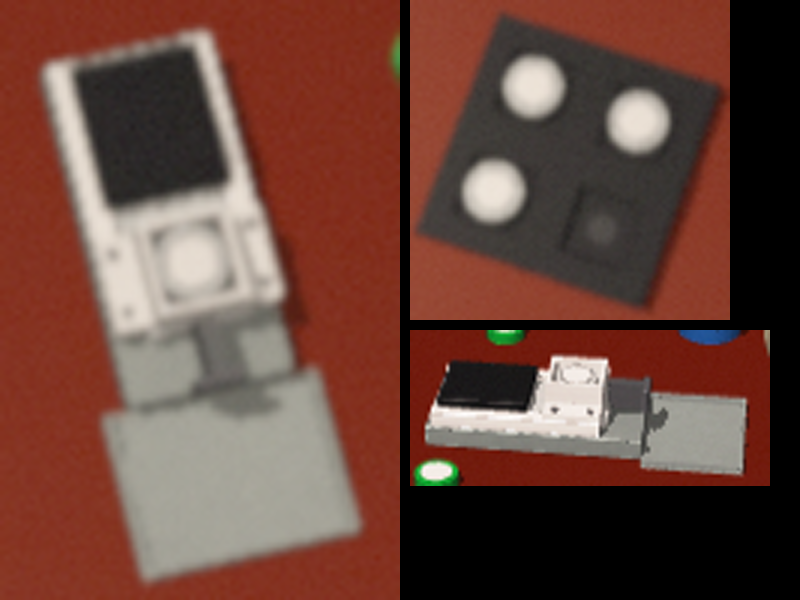

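The crop shows the plain steel blank in the tower at crop (192,262), which is the right stack with no green rim. The T-handle cross is at crop (222,385) and the empty pocket dot at crop (600,229). Next I fit poses to these points.

```bash
cat > fit0.py <<'E'
from h import *
from scipy.optimize import least_squares
np.set_printoptions(precision=1,suppress=True)
P={n:cap(n) for n in('top','side')}
def px(u,v,X,Y,s,ox,oy): return np.array([(u-X+.5)/s-.5+ox,(v-Y+.5)/s-.5+oy])
T=lambda u,v:px(u,v,0,0,5,312,142); Q=lambda u,v:px(u,v,410,0,4,178,176); S=lambda u,v:px(u,v,410,330,3,240,160)
mag=[('top',T(360,528),(-88,-58,9)),('top',T(145,581),(-88,58,9)),('top',T(104,414),(-2,58,9)),('top',T(318,368),(-2,-58,9)),
('top',T(192,262),(60,0,56)),('top',T(222,386),(-1.5,0,52.5)),
('side',S(746,398),(-88,-58,9)),('side',S(743,472),(-88,58,7)),('side',S(642,466),(-2,58,7)),('side',S(579,371),(60,0,56)),('side',S(648,380),(-1.5,0,52.5))]
tray=[('top',Q(a,b),c) for a,b,c in [(500,14,(80,80,12)),(722,90,(80,-80,12)),(648,309,(-80,-80,12)),(417,233,(-80,80,12)),(600,229,(-37.5,-37.5,8)),(533,86,(37.5,37.5,20)),(638,121,(37.5,-37.5,20)),(493,190,(-37.5,37.5,20))]]
tray+=[('side',np.array(a,float),c) for a,c in [((208,278),(80,80,12)),((260,242),(80,-80,12)),((314,271),(-80,-80,12)),((265,312),(-80,80,11))]]
def W(q,X):
    c,s=np.cos(q[2]),np.sin(q[2]); return np.array([q[0]+c*X[0]-s*X[1],q[1]+s*X[0]+c*X[1],X[2]])
for nm,pts,g in(('mag',mag,(550,-185,.24)),('tray',tray,(565,187,-.3))):
    for vs in(('top',),('side',),('top','side')):
        pp=[k for k in pts if k[0] in vs]
        r=least_squares(lambda q:np.concatenate([proj(P[v],W(q,X))-u for v,u,X in pp]),g,x_scale=(100,100,.3),loss='soft_l1')
        print(nm,vs,r.x[:2],np.degrees(r.x[2]).round(2),'res',r.fun.reshape(-1,2).round(1).tolist())
    if nm=='mag': print('pull',W(r.x,(16,0,40.5)),'catch',W(r.x,(-30,0,4)))
    else: print('pocket',W(r.x,(-37.5,-37.5,8)))
E
python3 fit0.py
```

```text
mag ('top',) [ 551.8 -177.4] 14.41 res [[-0.0, -0.1], [0.0, -0.7], [0.1, 1.0], [-0.4, 0.5], [0.2, 0.4], [0.1, -1.3]]
mag ('side',) [ 553.1 -175.3] 14.07 res [[0.2, 0.2], [-0.4, -0.9], [-0.1, -1.3], [0.1, 1.2], [0.2, 0.9]]
mag ('top', 'side') [ 552.8 -177.1] 14.12 res [[-0.3, -0.3], [-0.3, -1.2], [-0.1, 0.5], [-0.5, 0.2], [0.2, 0.0], [0.0, -1.7], [0.5, -0.1], [-0.1, -1.3], [0.3, -1.7], [0.4, 0.9], [0.5, 0.6]]
pull [ 568.3 -173.2   40.5] catch [ 523.7 -184.5    4. ]
tray ('top',) [555.5 185.4] -17.12 res [[-0.1, -0.5], [-0.2, -1.4], [-1.7, 0.3], [-0.5, 0.1], [0.9, 0.2], [0.3, 0.2], [0.3, 0.1], [0.4, 0.4]]
tray ('side',) [552.9 191.5] -17.7 res [[0.4, -0.6], [-0.7, 0.0], [0.4, -0.1], [-0.2, 0.6]]
tray ('top', 'side') [555.  186.8] -17.61 res [[-0.3, -0.5], [-0.5, -0.9], [-2.6, 0.6], [-1.2, -0.0], [0.2, 0.4], [-0.1, 0.3], [-0.1, 0.4], [-0.2, 0.4], [0.6, -2.1], [-0.8, -1.3], [0.2, -1.7], [-0.1, -1.3]]
pocket [507.9 162.4   8. ]
```

```bash
cat >> h.py <<'E'
from scipy.spatial.transform import Rotation as Ro
M=(552.3,-177.0,np.radians(14.2)); TR=(555.,186.5,np.radians(-17.4))
def W(q,X):
    c,s=np.cos(q[2]),np.sin(q[2]); return np.array([q[0]+c*X[0]-s*X[1],q[1]+s*X[0]+c*X[1],X[2]])
def plan(pos,ydir_yaw):
    """remaining: turn about tool z, shift in present tool axes and in axes after turn"""
    s=ctrl.sense(); w,x,y,z=s['ee_rot']; R=Ro.from_quat([x,y,z,w]).as_matrix()
    yd=np.array([-np.sin(ydir_yaw),np.cos(ydir_yaw),0])
    a=min((np.arctan2(-(R.T@v)[0],(R.T@v)[1]) for v in(yd,-yd)),key=abs)
    d=np.array(pos)-s['eef_pos']; Rn=R@Ro.from_rotvec([0,0,a]).as_matrix()
    print('t',round(s['time_s'],2),'pos',np.round(s['eef_pos'],1),'tilt',np.round(R[:,2],4),'turn z',round(a,4),'now-axes mm',np.round(R.T@d,1),'after-turn mm',np.round(Rn.T@d,1),'F',np.round(s['force'],1),'w',round(s['grip_width'],3),'q',np.round(s['joints'],2))
E
python3 -c "
from h import *
plan(W(M,(16,0,110)),M[2])"
```

```text
t 1.2 pos [223.1 475.3 201.2] tilt [ 0.  0. -1.] turn z -0.6866 now-axes mm [-587.5 -440.5   91.2] after-turn mm [-175.2 -713.1   91.2] F [-0.2  0.6  0. ] w 1.001 q [ 0.91  0.31  1.5  -0.    1.33 -0.22]
```

>>> send_rows(targets=[[-1,-0.03,-0.022,0,0,0,0],[-1,-0.055,-0.041,0,0,0,0],[-1,-0.06,-0.045,0,0,0,0],[-1,-0.06,-0.045,0,0,0,0],[-1,-0.06,-0.045,0,0,0,0],[-1,-0.06,-0.045,0,0,0,0],[-1,-0.06,-0.045,0,0,0,0],[-1,-0.06,-0.045,0,0,0,0],[-1,-0.06,-0.045,0,0,0,0],[-1,-0.04,-0.03,0,0,0,0]], squeeze=60)

```text
time_s: 2.45
eef_pos: [499.9, -45.4, 201.2]
ee_rot: [0.0, 0.218, 0.976, -0.0]
force: [1.3, 0.6, -0.5]
grip_width: 0.999
grip_force: 0.0
```

>>> send_rows(targets=[[0.2,0,0,0,0,0,-0.086],[0.2,0,0,0,0,0,-0.1],[0.2,0,0,0,0,0,-0.1],[0.2,0,0,0,0,0,-0.1],[0.2,0,0,0,0,0,-0.1],[0.2,0,0,0,0,0,-0.1],[0.2,0,0,0,0,0,-0.1],[0.2,0,0,0,0,0,0],[0.2,0,0,0,0,0,0],[0.2,0,0,0,0,0,0]])

```text
time_s: 3.7
eef_pos: [499.2, -43.0, 201.2]
ee_rot: [0.0, -0.123, 0.992, -0.0]
force: [-0.1, 1.0, 0.3]
grip_width: 0.403
grip_force: 0.0
```

```bash
python3 -c "
from h import *
plan(W(M,(16,0,110)),M[2])"
```

```text
t 3.7 pos [499.2 -43.  201.2] tilt [ 1.e-04 -0.e+00 -1.e+00] turn z -0.0017 now-axes mm [ -34.9 -142.9   91.2] after-turn mm [ -34.6 -143.    91.2] F [-0.1  1.   0.3] w 0.403 q [-0.32  0.26  1.57  0.    1.31 -2.14]
```

>>> send_rows(targets=[[0.2,-0.005,-0.018,0.01,0,0,0],[0.2,-0.005,-0.025,0.015,0,0,0],[0.2,-0.005,-0.025,0.015,0,0,0],[0.2,-0.005,-0.025,0.015,0,0,0],[0.2,-0.005,-0.025,0.015,0,0,0],[0.2,-0.005,-0.015,0.015,0,0,0],[0.2,-0.005,-0.01,0.015,0,0,0],[0.2,0,0,0.015,0,0,0],[0.2,0,0,0.01,0,0,0],[0.2,0,0,0,0,0,0]])

```text
time_s: 4.95
eef_pos: [567.7, -172.5, 75.6]
ee_rot: [-0.0, -0.123, 0.992, 0.0]
force: [0.5, 0.5, 0.9]
grip_width: 0.398
grip_force: 0.0
```

```bash
python3 - <<'E'
from h import *
plan(W(M,(16,0,34)),M[2])
c=np.zeros((600,800,3),np.uint8)
for n,(x,y,w,h),X in(('top',(305,150,80,100),0),('side',(250,110,80,120),400)):
    p=cap(n); im=p['img'][:,:,::-1].copy()
    k=cv2.resize(im[y:y+h,x:x+w],None,fx=5,fy=5,interpolation=cv2.INTER_CUBIC)
    for X3 in((16,0,52.5),(60,0,60),(-90,58,9)):
        u=(proj(p,W(M,X3))-[x,y])*5; cv2.circle(k,tuple(int(i) for i in u),2,(0,0,255),-1)
    c[:k.shape[0],X:X+k.shape[1]]=k
cv2.imwrite('pics/c1.png',c)
E
```

```text
t 4.95 pos [ 567.7 -172.5   75.6] tilt [-1.e-03  6.e-04 -1.e+00] turn z -0.0002 now-axes mm [-0.  -0.6 41.6] after-turn mm [-0.  -0.6 41.6] F [0.5 0.5 0.9] w 0.398 q [-0.49  0.58  1.44  0.    1.12 -2.31]
```

View pics/c1.png

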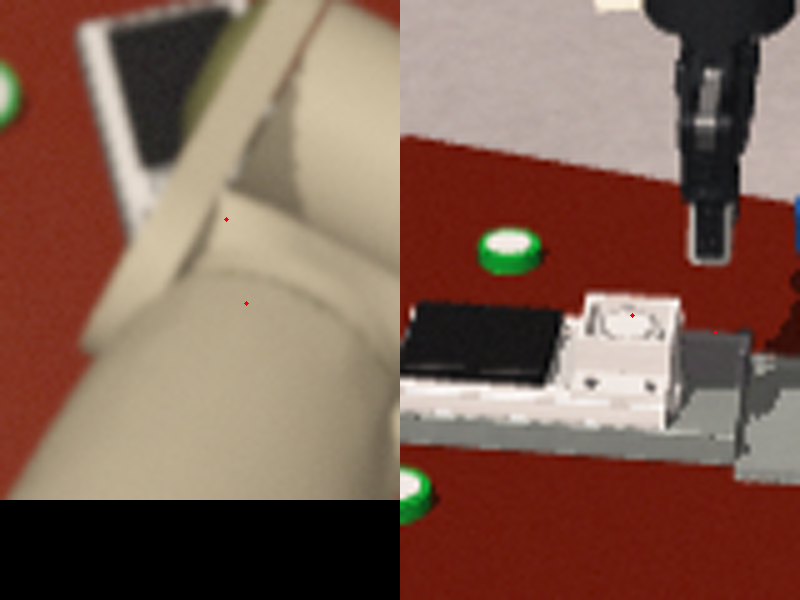

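Side view: the finger pad, at crop x≈711, is centred over the neck between the tower front (680) and the cross-piece (745). I descend and close.

>>> send_rows(targets=[[0.2,0,0,0.01,0,0,0],[0.2,0,0,0.01,0,0,0],[0.2,0,0,0.01,0,0,0],[0.2,0,0,0.007,0,0,0],[0.2,0,0,0.004,0,0,0],[0.2,0,0,0,0,0,0],[1,0,0,0,0,0,0],[1,0,0,0,0,0,0],[1,0,0,0,0,0,0],[1,0,0,0,0,0,0]])

```text
time_s: 6.3
eef_pos: [568.1, -173.1, 35.3]
ee_rot: [0.0, -0.123, 0.992, -0.0]
force: [0.8, -0.5, -0.5]
grip_width: -0.001
grip_force: 0.0
```

```bash
python3 -c "
from h import *
plan(W(M,(16,0,34)),M[2])
print(ctrl.sense()['grip_force'])"
```

```text
t 6.3 pos [ 568.1 -173.1   35.3] tilt [ 1.e-04 -1.e-04 -1.e+00] turn z -0.0006 now-axes mm [0.3 0.1 1.3] after-turn mm [0.3 0.1 1.3] F [ 0.8 -0.5 -0.5] w -0.001 q [-0.49  0.63  1.47  0.    1.04 -2.31]
0.0
```

```bash
python3 - <<'E'
from h import *
p=cap('side'); x,y,w,h=270,130,80,75
k=cv2.resize(p['img'][y:y+h,x:x+w,::-1],None,fx=8,fy=8,interpolation=cv2.INTER_CUBIC)
for X3 in((16,0,52.5),(16,0,34),(-5,13,52.5)):
    u=(proj(p,W(M,X3))-[x,y]+.5)*8; cv2.circle(k,tuple(int(i) for i in u),2,(0,0,255),-1)
cv2.imwrite('pics/c2.png',k)
E
```

```text
(no output)
```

View pics/c2.png

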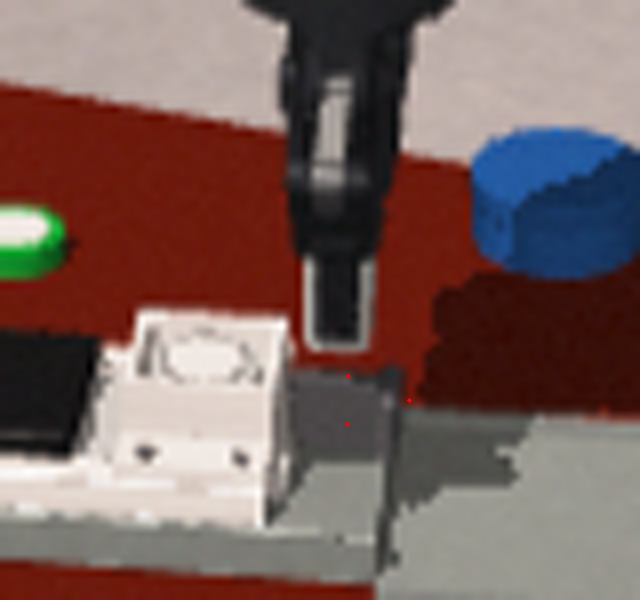

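```bash
python3 - <<'E'
from h import *
np.set_printoptions(precision=1,suppress=True)
p=cap('side'); u=np.array([337,350])/8-.5+[270,130]
for z in(30,35,52,60,70,75):print(z,ray(p,u,z))
e=ctrl.sense()['eef_pos'];print(e,(proj(p,e)-[270,130]+.5)*8)
# self-check of the top camera: same for handle
print((proj(p,[e[0],e[1],0])-[270,130]+.5)*8, ctrl.sense())
E
```

```text
30 [ 590.3 -225.7   30. ]
35 [ 587.4 -217.4   35. ]
52 [ 577.7 -189.2   52. ]
60 [ 573.1 -175.9   60. ]
70 [ 567.4 -159.3   70. ]
75 [ 564.6 -151.    75. ]
[ 568.1 -173.1   35.2] [346.7 421.6]
[344.1 511.5] {'time_s': 6.4, 'joints': array([-0.5,  0.6,  1.5,  0. ,  1. , -2.3]), 'dq': array([ 0.,  0., -0., -0., -0.,  0.]), 'tau': array([  0. , -51.5, -22.3,  -0. ,   0. ,   0. ]), 'eef_pos': array([ 568.1, -173.1,   35.2]), 'ee_rot': array([ 0. , -0.1,  1. , -0. ]), 'force': array([-0.9,  0. , -0.9]), 'wrist_torque': array([0., 0., 0.]), 'grip_force': 0.0, 'grip_width': 0.004298161152763012}
```

```bash
python3 - <<'E'
from h import *
np.set_printoptions(precision=1,suppress=True)
p=cap('side');q=cap('top')
for P in(p,q):
  print(proj(P,[223.1,475.3,201.2]),proj(P,[223.1,475.3,214]),proj(P,[223.1,475.3,226]))
a=cv2.imread('pics/side0.png')[270:390,340:460]
b=cv2.imread('pics/top0.png')[320:419,0:99]
c=np.zeros((600,790,3),np.uint8)
c[:480,:480]=cv2.resize(a,None,fx=4,fy=4);c[:297,490:787]=cv2.resize(b,None,fx=3,fy=3)
for P,o,s,X in((p,(340,270),4,0),(q,(0,320),3,490)):
  for z in(201.2,214,226):
    u=(proj(P,[223.1,475.3,z])-o)*s+[X,0];cv2.circle(c,tuple(int(i) for i in u),2,(0,0,255),-1)
cv2.imwrite('pics/c3.png',c)
E
```

```text
[398.4 359. ] [399.5 352.3] [400.6 345.9]
[ 58.2 351.1] [ 55.1 351.8] [ 52.  352.6]
```

View pics/c3.png

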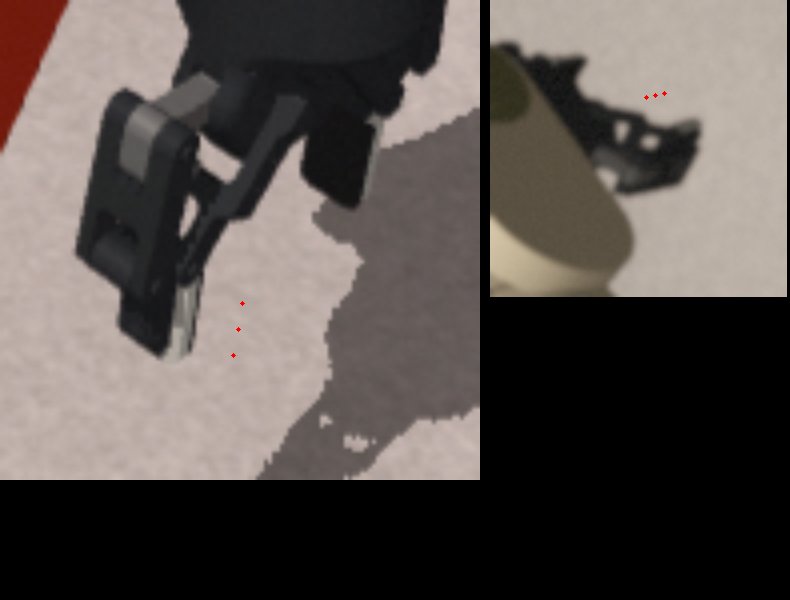

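The side picture shows the shut fingertips at crop (337,350), about 25 mm higher than the reported TCP and above the handle. The start picture agrees. I reopen, go lower in small steps with a force check, and close.

>>> send_rows(targets=[[0.2,0,0,0,0,0,0],[0.2,0,0,0,0,0,0],[0.2,0,0,0.005,0,0,0],[0.2,0,0,0.006,0,0,0],[0.2,0,0,0.006,0,0,0],[0.2,0,0,0.004,0,0,0],[1,0,0,0,0,0,0],[1,0,0,0,0,0,0],[1,0,0,0,0,0,0],[1,0,0,0,0,0,0]])

```text
time_s: 7.75
eef_pos: [567.6, -171.8, 14.2]
ee_rot: [-0.001, -0.123, 0.992, 0.001]
force: [-2.5, 5.5, 1.4]
grip_width: 0.091
grip_force: 59.1
```

```bash
python3 - <<'E'
from h import *
plan(W(M,(16,0,10)),M[2])
p=cap('side'); x,y,w,h=270,130,80,75
k=cv2.resize(p['img'][y:y+h,x:x+w,::-1],None,fx=8,fy=8,interpolation=cv2.INTER_CUBIC)
cv2.imwrite('pics/c4.png',k)
E
```

```text
t 7.75 pos [ 567.6 -171.8   14.2] tilt [-0.0013  0.0021 -1.    ] turn z -0.0004 now-axes mm [ 0.2 -1.3  4.2] after-turn mm [ 0.2 -1.3  4.2] F [-2.5  5.5  1.4] w 0.091 q [-0.49  0.66  1.48  0.    1.   -2.31]
```

View pics/c4.png

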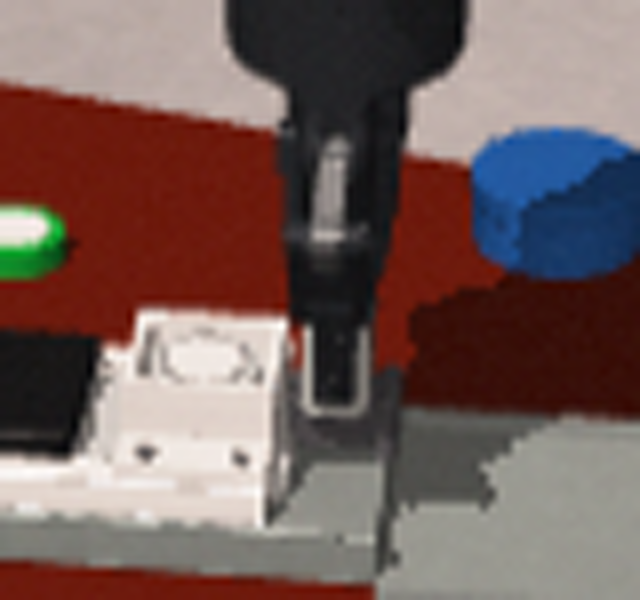

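Side view: the fingers straddle the neck, with the near tip at crop (337,412). The opening matches the 10 mm neck and the grip is 59 N. Pulling now.

>>> send_rows(targets=[[1,0.004,0.001,0,0,0,0],[1,0.008,0,0,0,0,0],[1,0.01,0,0,0,0,0],[1,0.01,0,0,0,0,0],[1,0.01,0,0,0,0,0],[1,0.01,0,0,0,0,0],[1,0.01,0,0,0,0,0],[1,0.01,0,0,0,0,0],[1,0.01,0,0,0,0,0],[1,0.008,0,0,0,0,0]], squeeze=80)

```text
time_s: 9.05
eef_pos: [481.1, -193.8, 14.4]
ee_rot: [0.001, -0.123, 0.992, -0.0]
force: [7.7, 4.7, -4.9]
grip_width: 0.081
grip_force: 80.6
```

```bash
python3 - <<'E'
from h import *
plan(W(M,(-84,0,14)),M[2])
E
```

```text
t 9.05 pos [ 481.1 -193.8   14.4] tilt [ 2.6e-03  2.0e-04 -1.0e+00] turn z -0.0012 now-axes mm [10.9 -1.1  0.3] after-turn mm [10.9 -1.1  0.3] F [ 7.7  4.7 -4.9] w 0.081 q [-0.61  0.53  1.73  0.    0.89 -2.43]
```

Travelled 89 mm with an 8 N spring force, as expected. Creeping on to the stop.

>>> send_rows(targets=[[1,0.004,0,0,0,0,0],[1,0.004,0,0,0,0,0],[1,0.002,0,0,0,0,0],[1,0.001,0,0,0,0,0],[1,0.001,0,0,0,0,0],[1,0.001,0,0,0,0,0],[1,0,0,0,0,0,0],[1,0,0,0,0,0,0],[1,0,0,0,0,0,0],[1,0,0,0,0,0,0]])

```text
time_s: 10.3
eef_pos: [470.8, -196.5, 14.4]
ee_rot: [0.003, -0.123, 0.992, -0.0]
force: [19.9, 10.3, -9.9]
grip_width: 0.08
grip_force: 79.8
```

```bash
python3 - <<'E'
from h import *
plan(W(M,(-84,0,14)),M[2])
p=cap('side'); x,y,w,h=270,130,100,75
k=cv2.resize(p['img'][y:y+h,x:x+w,::-1],None,fx=8,fy=8,interpolation=cv2.INTER_CUBIC)
cv2.imwrite('pics/c5.png',k)
for d in ctrl.landmark_of('blank_a',p)[:5]+ctrl.landmark_of('pull',p)[:1]: print(d,ray(p,d['point'],4).round())
E
```

```text
t 10.3 pos [ 470.8 -196.5   14.4] tilt [ 6.9e-03  2.0e-04 -1.0e+00] turn z -0.0018 now-axes mm [ 0.2 -1.1  0.4] after-turn mm [ 0.2 -1.1  0.4] F [19.9 10.3 -9.9] w 0.08 q [-0.63  0.51  1.76  0.01  0.87 -2.45]
{'point': [247.9, 208.6], 'score': 0.61} [695. -36.   4.]
{'point': [295.2, 179.8], 'score': 0.49} [ 635. -217.    4.]
{'point': [271.6, 160.2], 'score': 0.39} [ 743. -299.    4.]
{'point': [325.2, 192.0], 'score': 0.38} [ 537. -187.    4.]
{'point': [347.6, 182.8], 'score': 0.86} [ 495. -255.    4.]
```

View pics/c5.png

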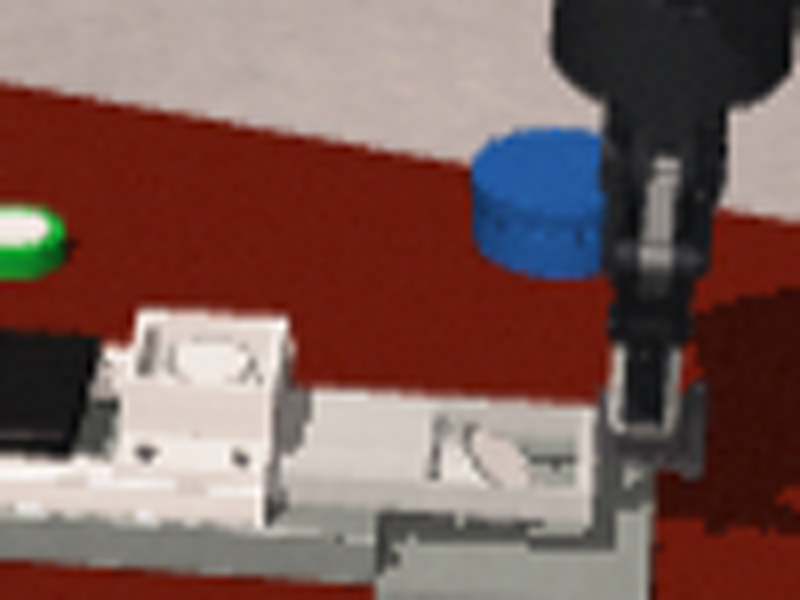

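Travel is 99.9 mm with the force up to 22 N, so the slide is at its stop. The blank seems to show inside the pocket at crop (500,455), possibly tilted. I let it settle and look once more with both cameras.

>>> send_rows(targets=[[1,0.001,0,0,0,0,0],[1,0.001,0,0,0,0,0],[1,0,0,0,0,0,0],[1,0,0,0,0,0,0],[1,0,0,0,0,0,0],[1,0,0,0,0,0,0],[1,0,0,0,0,0,0],[1,0,0,0,0,0,0],[1,0,0,0,0,0,0],[1,0,0,0,0,0,0]])

```text
time_s: 11.7
eef_pos: [470.7, -196.6, 14.5]
ee_rot: [0.006, -0.122, 0.992, -0.001]
force: [31.5, 14.3, -16.5]
grip_width: 0.078
grip_force: 78.9
```

```bash
python3 - <<'E'
from h import *
plan(W(M,(-84,0,14)),M[2])
c=np.zeros((600,800,3),np.uint8)
a=np.linspace(0,2*np.pi,60)
for n,(x,y,w,h),s,Y,o in(('side',(315,175,40,30),10,0,0),('side',(315,175,40,30),10,0,1),('top',(325,180,66,60),6,300,0)):
    p=cap(n); k=cv2.resize(p['img'][y:y+h,x:x+w,::-1],None,fx=s,fy=s,interpolation=cv2.INTER_CUBIC)
    if o:
      for cx,z,col in((-40,16,(0,0,255)),(-40,4,(0,200,0)),(-30,16,(255,0,0))):
        u=[(proj(p,W(M,(cx+19*np.cos(t),19*np.sin(t),z)))-[x,y]+.5)*s for t in a]
        cv2.polylines(k,[np.int32(u)],1,col,1)
    X=400 if o else 0
    k=k[:600-Y]; c[Y:Y+k.shape[0],X:X+k.shape[1]]=k
cv2.imwrite('pics/c6.png',c)
E
```

```text
t 11.7 pos [ 470.7 -196.6   14.5] tilt [ 1.130e-02  1.000e-04 -9.999e-01] turn z -0.0025 now-axes mm [ 0.1 -1.   0.5] after-turn mm [ 0.1 -1.   0.5] F [ 31.5  14.3 -16.5] w 0.078 q [-0.63  0.51  1.76  0.01  0.87 -2.45]
```

View pics/c6.png

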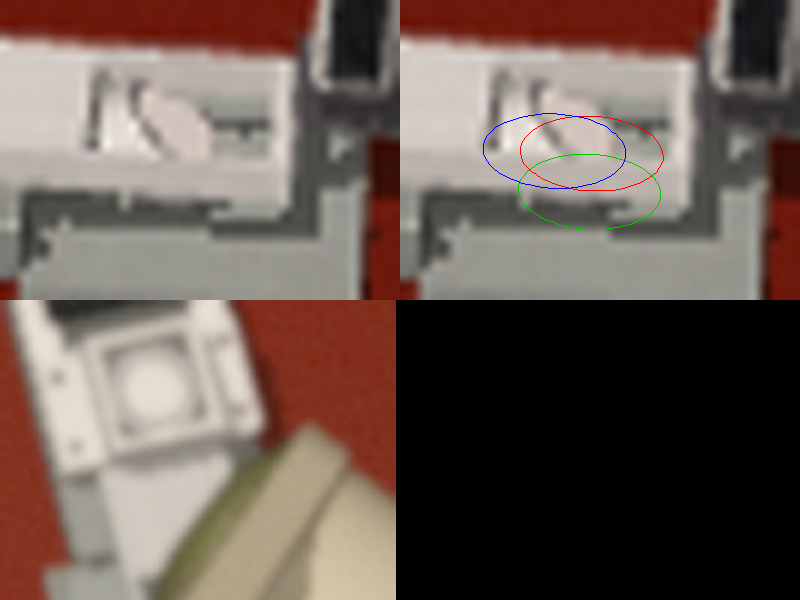

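Side crop: through the pocket window (90–275) the blank appears tilted, with its rim at (125,120) and its face at (175,120). The force has risen to 35 N with no travel, so the slide is firmly at its stop. I ease the slide in by about 10 mm so the blank, if it is leaning on the pocket's rear wall, can lie down, and check by pixel values.

>>> send_rows(targets=[[1,-0.002,0,0,0,0,0],[1,-0.002,0,0,0,0,0],[1,-0.002,0,0,0,0,0],[1,-0.002,0,0,0,0,0],[1,-0.002,0,0,0,0,0],[1,-0.002,0,0,0,0,0],[1,0,0,0,0,0,0],[1,0,0,0,0,0,0],[1,0,0,0,0,0,0],[1,0,0,0,0,0,0]])

```text
time_s: 13.1
eef_pos: [478.4, -194.5, 14.4]
ee_rot: [0.001, -0.123, 0.992, -0.0]
force: [7.4, 4.4, -2.7]
grip_width: 0.085
grip_force: 80.7
```

```bash
cat >> h.py <<'E'
def dump(p,x,y,w,h):
    g=cv2.cvtColor(p['img'],cv2.COLOR_RGB2GRAY)
    for r in range(y,y+h): print(r,' '.join('%3d'%v for v in g[r,x:x+w]))
E
python3 - <<'E'
from h import *
plan(W(M,(-84,0,14)),M[2])
p=cap('side','s7'); dump(p,318,178,30,17)
E
```

```text
t 13.1 pos [ 478.4 -194.5   14.4] tilt [ 2.2e-03  2.0e-04 -1.0e+00] turn z -0.0009 now-axes mm [ 8.1 -1.2  0.3] after-turn mm [ 8.1 -1.2  0.3] F [ 7.4  4.4 -2.7] w 0.085 q [-0.61  0.52  1.73  0.    0.88 -2.43]
178  87  87  73  72  70  57  58  57  57  57  45  50  51  50  50  50  50  51  49  46  47  47  52  57  78 172 135  33  27  29
179 178 177 149 146 139 114 113 112 113 114  98  95  99  83  82  79  81  83  69  69  69  59  58  74  81 171 107  38  26  43
180 204 204 206 197 180 185 184 187 184 190 190 188 193 163 162 160 163 165 135 134 138 116 118 110  75 172 107  39  23  23
181 202 203 201 180 174 181 181 181 181 181 181 179 180 180 180 180 179 179 177 178 183 187 202 136  80 173 101  36  32  23
182 205 203 204 156 134 181 182 181 185 184 183 181 181 181 180 179 179 179 177 178 178 185 202 111  93 164  95  54  53  44
183 207 205 205 132 143 172 171 172 179 179 178 179 179 177 177 177 179 178 179 180 181 193 203 111  75 116 160 119 118  93
184 205 205 204 127 150 154 152 151 152 151 150 151 158 158 159 158 165 164 164 171 171 195 205 109  72  70  75  65  65  65
185 204 204 198  85 13
[... 517 characters left out ...]
 231 232 231 232 232 181 158 186 157 156 156 203 206 117  79  78 139 141  81 137
190 184 184 186 184 189 190 190 195 196 201 203 207 206 213 215 215 183 192 171 171 170 201 203 109  79  79  78  77  77  78
191 180 180 182 182 182 182 182 184 181 179 180 181 178 177 177 183 180 182 182 188 186 190 195  84  78  78  80  76  77  77
192 174 175 182 185 184 184 183 182 183 182 179 180 180 180 178 178 178 179 179 178 180 182 185  84  77  78  77  78  78  79
193 136 144 170 171 174 183 181 176 176 178 179 179 178 179 178 179 177 183 182 182 182 185 179  84  79  78  98  96  96  96
194  73  77  77  76  93 158 170 140 142 144 153 155 155 164 164 168 161 169 178 176 178 179 160  81  77  76 151 151 151 150
```

The pixel values now show a flat blank top (level 233, rows 187–190), where a blank lying on the shelf should appear. Easing home.

>>> send_rows(targets=[[1,-0.004,0,0,0,0,0],[1,-0.008,0,0,0,0,0],[1,-0.01,0,0,0,0,0],[1,-0.01,0,0,0,0,0],[1,-0.01,0,0,0,0,0],[1,-0.01,0,0,0,0,0],[1,-0.01,0,0,0,0,0],[1,-0.01,0,0,0,0,0],[1,-0.008,0,0,0,0,0],[1,-0.004,0,0,0,0,0]])

```text
time_s: 14.4
eef_pos: [559.6, -173.8, 14.3]
ee_rot: [0.0, -0.123, 0.992, 0.0]
force: [2.5, 5.0, 0.8]
grip_width: 0.082
grip_force: 81.3
```

```bash
python3 - <<'E'
from h import *
plan(W(M,(16,1.3,14)),M[2])
E
```

```text
t 14.4 pos [ 559.6 -173.8   14.3] tilt [ 1.e-04  4.e-04 -1.e+00] turn z -0.0004 now-axes mm [-8.1  0.   0.3] after-turn mm [-8.1  0.   0.3] F [2.5 5.  0.8] w 0.082 q [-0.5   0.65  1.51  0.    0.99 -2.32]
```

>>> send_rows(targets=[[1,-0.003,0,0,0,0,0],[1,-0.002,0,0,0,0,0],[1,-0.002,0,0,0,0,0],[1,-0.001,0,0,0,0,0],[1,-0.001,0,0,0,0,0],[1,-0.001,0,0,0,0,0],[1,-0.001,0,0,0,0,0],[1,0,0,0,0,0,0],[1,0,0,0,0,0,0],[1,0,0,0,0,0,0]])

```text
time_s: 15.65
eef_pos: [567.7, -171.7, 14.3]
ee_rot: [-0.003, -0.123, 0.992, 0.001]
force: [-12.0, 2.5, 8.5]
grip_width: 0.083
grip_force: 82.2
```

```bash
python3 - <<'E'
from h import *
plan(W(M,(16,1.3,14)),M[2])
E
```

```text
t 15.65 pos [ 567.7 -171.7   14.3] tilt [-5.5e-03  5.0e-04 -1.0e+00] turn z -0.0003 now-axes mm [ 0.2 -0.   0.3] after-turn mm [ 0.2 -0.   0.3] F [-12.    2.5   8.5] w 0.083 q [-0.49  0.66  1.48 -0.    1.   -2.31]
```

Against the home stop (−12 N). I release, lift, and move aside for a clear view.

>>> send_rows(targets=[[1,0.001,0,0,0,0,0],[0.2,0,0,0,0,0,0],[0.2,0,0,0,0,0,0],[0.2,0,0,-0.01,0,0,0],[0.2,0,0,-0.03,0,0,0],[0.2,0,0,-0.04,0,0,0],[0.2,0,0.04,-0.03,0,0,0],[0.2,0,0.055,0,0,0,0],[0.2,0,0.055,0,0,0,0],[0.2,0,0.05,0,0,0,0]])

```text
time_s: 16.9
eef_pos: [519.5, 23.6, 125.2]
ee_rot: [0.001, -0.123, 0.992, -0.0]
force: [1.6, -0.4, -0.6]
grip_width: 0.399
grip_force: 0.0
```

```bash
cat >fit1.py <<'E'
from h import *
np.set_printoptions(precision=1,suppress=True)
plan(W(M,(-30,0,60)),M[2])
for n in('top','side'):
    p=cap(n,n+'8')
    for d in ctrl.landmark_of('blank_a',p): print(n,d['point'],round(d['score'],2),ray(p,d['point'],4)[:2])
    for d in ctrl.boxes_of('blank_a',p): print(n,d['extent'],round(d['score'],2),ray(p,np.array(d['extent'][:2])+np.array(d['extent'][2:])/2-.5,10)[:2])
    print('pred',proj(p,W(M,(-30,0,16))))
    if n=='top':P=p
    g=cv2.cvtColor(p['img'],cv2.COLOR_RGB2GRAY).astype(float)
    u=proj(p,W(M,(-30,0,16))).astype(int)
    x,y,w,h=u[0]-14,u[1]-13,28,24
    dump(p,x,y,w,h)
E
python3 fit1.py
```

```text
t 16.9 pos [519.5  23.6 125.2] tilt [ 0. -0. -1.] turn z -0.0005 now-axes mm [  47.4 -202.5   65.3] after-turn mm [  47.5 -202.5   65.3] F [ 1.6 -0.4 -0.6] w 0.399 q [-0.2  0.4  1.6 -0.   1.1 -2. ]
top [358.3, 233.8] 0.73 [ 515.3 -190.6]
top [301.0, 168.3] 0.72 [692.6 -36. ]
top [350.6, 196.2] 0.7 [ 617.1 -170.9]
top [397.9, 156.7] 0.5 [ 731. -301.]
top [351.2, 223.9, 14.0, 15.7] 0.74 [ 521.2 -188.2]
top [296.2, 163.8, 13.7, 14.4] 0.71 [684.7 -40.1]
top [392.9, 146.4, 11.6, 15.5] 0.71 [ 737.8 -300.5]
top [344.9, 188.6, 7.2, 12.9] 0.53 [ 620.2 -163.1]
pred [356.6 230.1]
217 151 152 152 152 152 151 152 149 142 126 107  99  99 101 101 100  97  94  91 102 115 119 119 118 113 107 110 110
218 149 151 152 151 152 152 151 145 130 111 101  97  94  90  88  83  83  82  83  90  99 104 107 110 114 118 125 130
219 153 152 151 152 150 151 147 136 114  88  86  85  83  82  82  84  86  91  91  98 101 104 108 121 133 141 145 148
220 152 151 148 146 142 139 135 121  98  81  81  86  89  92  92  95  97 100 102 104 104 109 115 130 141 149 154 156
221 142 140 134 127 122 121 114 108  97  94 101 107 107 106 
[... 4680 characters left out ...]
  79
194 142 143  88  71  94 150 151 150 170 180 190 195 182 185 182 176 167 164 144 118  90  97 141  82  79  79  80  79
195 142 147  74  74 148 152 151 139 168 179 186 189 188 185 184 179 171 156 136 109  82 139  80  77  78  78  77  78
196 143 146  64  78 151 151 153 152 157 154 175 181 183 181 179 171 165 146 126  85  79  79  79  79  79  80  79  79
197 161 170  61  77 149 151 149 152 153 152 140 155 166 173 172 162 156 129  82  79  79  78  78  77  76  77  79  78
198 126 124  61  77 139 151 152 151 152 154 155 152 153 153 152 154 153 144  82  78  80  78  79  78  79  77  79  80
199 125 121  64  79  77 152 152 152 152 152 154 153 153 153 153 151 143  84  78  76  79  80  81  78  78  77  79  79
```

The blank lies flat on the shelf with its top centre at (356.5,229.6) in the top view, i.e. magazine x≈−28, y≈+1, clear of the handle. I go above it, opened to about 56 mm.

>>> send_rows(targets=[[-0.32,0.007,-0.03,0,0,0,0],[-0.32,0.01,-0.045,0,0,0,0],[-0.32,0.01,-0.045,0,0,0,0],[-0.32,0.01,-0.045,0.01,0,0,0],[-0.32,0.008,-0.036,0.02,0,0,0],[-0.32,0,0,0.03,0,0,0],[-0.32,0,0,0.025,0,0,0],[-0.32,0,0,0.015,0,0,0],[-0.32,0,0,0.005,0,0,0],[-0.32,0,0,0,0,0,0]], squeeze=40)

```text
time_s: 18.45
eef_pos: [525.7, -184.2, 19.6]
ee_rot: [0.0, -0.123, 0.992, -0.0]
force: [0.6, 0.1, 0.7]
grip_width: 0.663
grip_force: 0.0
```

```bash
python3 - <<'E'
from h import *
np.set_printoptions(precision=1,suppress=True)
plan(W(M,(-28,1,-20)),M[2])
p=cap('side','s9')
e=ctrl.sense()['eef_pos']
yd=np.array([-np.sin(M[2]),np.cos(M[2]),0])
for dz in(20,26,32,38):print(dz,proj(p,e+yd*28+[0,0,dz]),proj(p,e+yd*40+[0,0,dz]),proj(p,e-yd*28+[0,0,dz]))
u=proj(p,e+yd*34+[0,0,32]).astype(int);dump(p,u[0]-10,u[1]-16,20,28)
E
```

```text
t 18.45 pos [ 525.7 -184.2   19.6] tilt [ 0. -0. -1.] turn z -0.0008 now-axes mm [ 0.4  1.5 39.6] after-turn mm [ 0.4  1.5 39.6] F [0.6 0.1 0.7] w 0.663 q [-0.6  0.6  1.6 -0.   0.9 -2.4]
20 [328.6 187.1] [328.3 189.5] [330.1 176.4]
26 [328.7 185.2] [328.4 187.5] [330.1 174.5]
32 [328.8 183.2] [328.5 185.5] [330.2 172.5]
38 [328.9 181.2] [328.6 183.5] [330.3 170.6]
168  50  50  51  51  48  36  32  26  25  25  27  30  21  26  32  21  48  48  48  28
169  53  50  48  47  49  36  33  30  34  33  55  55  36  34  32  30  51  49  51  27
170  50  51  48  50  48  35  33  42  52  55  57  56  60  40  31  33  49  47  49  26
171  48  50  50  48  49  38  36  41  38  37  37  39  39  29  31  41  48  48  50  29
172  50  49  47  50  48  38  88  50  26  25  25  24  22  37  37  49  47  49  49  34
173  51  48  49  46  49  48 173  79  28  26  29  20  21  72  76  50  52  50  50  48
174  51  50  50  47  49  50 172  83  32  24  42  27  28  94 105  53  51  50  49  46
175  62  63  50  50  49  50 174 100  32  24  25  28  25 100 106  54  50  50  49  27
176  84  85  46  50  48  47 172  98  30  23  26  26  26 123 1
[... 918 characters left out ...]
 186 190 133 149 153  83  80
188  66  72  77  79  87 128 199 234 234 234 234 234 234 226 119  94 125 153  83  80
189  64  72  79  77 132 150 233 234 235 235 235 234 227 139 133  99  77 133  81  81
190  63  76  78  71 209 157 225 233 233 234 234 225 138 134 134 127  84 127  83  76
191  62  78  78  77 200 178 160 229 227 231 230 141 131 128 133  92 103 133  81  79
192  62  77  97  77 149 197 198 185 151 204 203 150 114 104 151 108 123  96  79  80
193  70  78 150  97 145 169 141 205 220 195 181 176 133 161 210 138 121  96  79  79
194  71  93 150 151 148 171 180 188 193 183 184 181 175 167 163 144 116  92  79  79
195  72 150 153 154 139 169 177 187 190 187 186 182 178 169 156 138 115  83  96  96
```

>>> send_rows(targets=[[-0.32,0,0.0015,0.008,0,0,0],[-0.32,0,0,0.01,0,0,0],[-0.32,0,0,0.01,0,0,0],[-0.32,0,0,0.006,0,0,0],[-0.32,0,0,0.003,0,0,0],[-0.32,0,0,0.0025,0,0,0],[-0.32,0,0,0,0,0,0],[-0.32,0,0,0,0,0,0],[-0.32,0,0,0,0,0,0],[-0.32,0,0,0,0,0,0]])

```text
time_s: 19.75
eef_pos: [525.1, -182.4, -20.2]
ee_rot: [0.0, -0.123, 0.992, -0.0]
force: [-0.1, -1.1, -0.0]
grip_width: 0.662
grip_force: 0.0
```

```bash
cat > look.py <<'E'
from h import *
np.set_printoptions(precision=1,suppress=True)
plan(W(M,(-28,1,-20)),M[2])
p=cap('side')
dump(p,318,178,24,24)
E
python3 look.py
```

```text
t 19.75 pos [ 525.1 -182.4  -20.2] tilt [ 0. -0. -1.] turn z -0.0006 now-axes mm [ 0.3 -0.4 -0.2] after-turn mm [ 0.3 -0.4 -0.2] F [-0.1 -1.1 -0. ] w 0.662 q [-0.6  0.7  1.6 -0.   0.9 -2.4]
178  87  84  42  50  43  33  30  31  34  31  31  30  33  33  27  30  27  26  26  26  26  27  24  25
179  91  77  43  49  45  32  30  32  31  33  31  30  31  29  23  33  27  24  26  27  27  27  24  26
180 107  65  63  78  66  34  30  32  30  32  28  29  28  30  27  30  27  26  28  26  28  26  24  26
181  75  52 109 145 115  36  31  27  17  19  18  19  27  30  27  44  47  41  40  44  35  36  36  35
182  74  51  98 133 102  34  25  24  21  26  27  21  26  29  23  70  82  84  85  82  72  69  69  70
183  72  49  77 144  87  34  30  34  33  50  53  36  33  32  28  73  89  89  88  90  93  90  90  92
184  72  46  77 151  86  34  37  55  58  59  62  62  47  31  29  63  80  82  79  79  84  83  84  87
185  71  54  78 148  91  39  33  37  37  39  39  42  35  30  38  76  78  77  77  79  78  78  78  75
186  71  55  77 147 125  73  52  29  24  28  24  27  32  44  65  77  76  77  78  78  76  79  76  78
187  70  6
[... 789 characters left out ...]

195  74 147 149 151 136 169 137  45  31  35  32  31  99 125 129 123 107  82  79  76  78  79  75  78
196  74 150 150 150 153 161 142  88  63  60  66  68 124 124 121 118  85  78  77  76  78  76  79  79
197  77 149 150 150 152 150 165 126 109 108 117 119 119  98  80  76  76  77  79  78  77  78  77  77
198  75 138 149 149 149 152 141  82  76  80  77  80  78  79  78  77  78  77  79  79  75  77  75  94
199  78  76 147 151 150 149  99  96  97  78  94  75  74  95  76  96  95  95  80  77  94  93  94 149
200  93  94 148 150 151 149 152 153 151  98 150  96  96 149  98 151 152 152  99  96 148 151 150 152
201 146 148 149 150 152 153 153 152 151 151 149 151 150 152 152 151 152 153 152 150 150 151 151 150
```

>>> send_rows(targets=[[1,0,0,0,0,0,0],[1,0,0,0,0,0,0],[1,0,0,0,0,0,0],[1,0,0,0,0,0,0],[1,0,0,0,0,0,0],[1,0,0,0,0,0,0],[1,0,0,0,0,0,0],[1,0,0,0,0,0,0],[1,0,0,0,0,0,0],[1,0,0,0,0,0,0]])

```text
time_s: 21.05
eef_pos: [525.1, -182.5, -19.9]
ee_rot: [0.0, -0.123, 0.992, -0.0]
force: [-1.8, 0.5, 6.5]
grip_width: 0.414
grip_force: 39.5
```

```bash
python3 look.py
```

```text
t 21.05 pos [ 525.1 -182.5  -19.9] tilt [ 0. -0. -1.] turn z -0.0005 now-axes mm [ 0.3 -0.4  0.1] after-turn mm [ 0.3 -0.4  0.1] F [-1.8  0.5  6.5] w 0.414 q [-0.6  0.7  1.6 -0.   0.9 -2.4]
178  87  81  39  49  50  25  25  25  24  30  30  24  24  25  26  25  26  25  23  28  27  24  23  27
179  90  73  43  48  46  25  27  27  24  25  25  24  21  26  22  23  25  26  27  28  26  26  24  27
180 107  66  64  77  78  27  22  28  25  26  22  24  26  26  24  24  29  27  28  24  29  25  27  25
181  75  53 110 145 140  33  24  26  24  25  21  21  23  24  22  27  48  40  40  44  39  37  36  38
182  75  49  98 133 106  30  27  27  26  29  30  29  27  25  26  61  82  85  84  84  74  70  70  71
183  72  47  76 147 106  30  27  32  35  36  34  35  34  24  24  71  90  91  92  91  93  91  90  91
184  74  48  77 150 127  35  35  26  37  39  27  36  33  25  23  63  79  80  80  79  85  83  83  86
185  73  54  75 147 149  84  83  32  25  24  24  26  31  43  31  78  78  76  78  79  80  77  78  76
186  73  54  77 150 150 150 137  55  26  24  27  25  45 100  67  79  78  78  76  79  79  77  78  75
187  70  6
[... 789 characters left out ...]

195  72 147 150 151 154 169 171  94  84  85  67  67 103 127 128 122 109  81  79  77  79  79  76  77
196  76 148 150 153 152 155 141 140 123 124 125 127 126 126 119 120  85  76  78  78  77  77  80  77
197  77 148 151 150 148 149  98  96 110 110 113 116 113 100  82  94  77  97  80  78  76  77  95  93
198  77 137 150 150 150 151 153 153 150  99  95  95  96  96  96 149  98 150  98  96  93  93 147 151
199  77  77 148 149 150 150 152 152 152 151 151 150 150 152 150 150 152 151 153 153 150 152 149 150
200  93  95 148 149 149 151 153 152 152 151 149 150 150 150 152 153 152 153 150 151 151 149 150 151
201 146 148 148 151 150 151 154 153 151 151 151 152 152 151 150 150 152 151 152 151 151 149 151 151
```

Gripped, with a width consistent with the 38 mm blank and 40 N. Lifting.

>>> send_rows(targets=[[1,0,0,-0.003,0,0,0],[1,0,0,-0.008,0,0,0],[1,0,0,-0.015,0,0,0],[1,0,0,-0.02,0,0,0],[1,0,0,-0.02,0,0,0],[1,0,0,-0.014,0,0,0],[1,0,0.02,0,0,0,0],[1,0,0.03,0,0,0,0],[1,0,0.03,0,0,0,0],[1,0,0.02,0,0,0,0]], squeeze=50)

```text
time_s: 22.35
eef_pos: [499.5, -83.2, 59.1]
ee_rot: [-0.001, -0.124, 0.992, 0.0]
force: [0.3, -0.9, -0.9]
grip_width: 0.405
grip_force: 49.9
```

```bash
python3 - <<'E'
from h import *
np.set_printoptions(precision=1,suppress=True)
plan(W(TR,(-37.5,-37.5,40)),TR[2]); plan(W(TR,(-37.5,-37.5,40)),TR[2]+np.pi/2)
p=cap('side'); e=ctrl.sense()['eef_pos']; yd=np.array([-np.sin(M[2]),np.cos(M[2]),0])
u=proj(p,e+[0,0,30]).astype(int); x,y=u[0]-30,u[1]-25
k=cv2.resize(p['img'][y:y+50,x:x+60,::-1],None,fx=10,fy=10,interpolation=cv2.INTER_CUBIC)
for dz in(20,25,30,35):
  for o,c in((19,(0,0,255)),(26,(0,255,0))):
    v=(proj(p,e+yd*o+[0,0,dz])-[x,y]+.5)*10; cv2.circle(k,tuple(int(i) for i in v),3,c,-1); print(dz,o,v)
cv2.imwrite('pics/c9.png',k)
q=cap('top','t9'); 
E
```

```text
t 22.35 pos [499.5 -83.2  59.1] tilt [-0.  0. -1.] turn z 0.552 now-axes mm [-68.5 235.5  19.3] after-turn mm [ 65.1 236.5  19.3] F [ 0.3 -0.9 -0.9] w 0.405 q [-0.4  0.4  1.7  0.   1.  -2.2]
t 22.35 pos [499.5 -83.2  59.1] tilt [-0.  0. -1.] turn z -1.0188 now-axes mm [-68.5 235.5  19.3] after-turn mm [-236.5   65.1   19.3] F [ 0.3 -0.9 -0.9] w 0.405 q [-0.4  0.4  1.7  0.   1.  -2.2]
20 19 [303.4 334.4]
20 26 [301.3 349.8]
25 19 [304.3 316.8]
25 26 [302.1 332.1]
30 19 [305.1 299. ]
30 26 [303.  314.3]
35 19 [305.9 281.2]
35 26 [303.8 296.4]
```

View pics/c9.png

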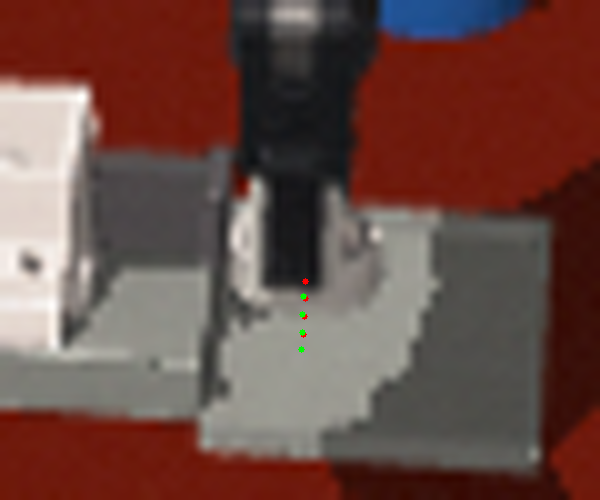

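Side crop: the blank is held level, spanning 225–382, centred on the tool. The fingertip at row ~290 is above its lower edge at ~308, so there is clearance for the pocket. Now I refine the tray pose by a silhouette fit.

```bash
python3 - <<'E'
from h import *
from scipy.optimize import minimize
np.set_printoptions(precision=1,suppress=True)
P={n:cap(n) for n in('top','side')}
print('blank by top cam',ray(P['top'],(356.5,229.6),16),'robot y-line pos 525.1,-182.5')
D={}
for n,(x,y,w,h) in(('top',(172,172,92,90)),('side',(200,232,125,90))):
    im=cv2.imread(f'pics/{n}0.png')[y:y+h,x:x+w].astype(int)
    m=((im[:,:,2]-im[:,:,0])<35).astype(np.uint8)  # not red
    c=max(cv2.findContours(m,0,1)[0],key=cv2.contourArea)
    M8=np.zeros((h*8,w*8),np.uint8); big=cv2.resize(im[:,:,2].astype(np.float32)-im[:,:,0],None,fx=8,fy=8,interpolation=cv2.INTER_CUBIC)
    b=(big<35).astype(np.uint8); c=max(cv2.findContours(b,0,1)[0],key=cv2.contourArea); cv2.drawContours(M8,[c],-1,1,-1)
    D[n]=(M8,x,y)
def sil(q,n):
    M8,x,y=D[n]
    u=[(proj(P[n],W(q,(a,b,z)))-[x,y]+.5)*8 for a in(-80,80) for b in(-80,80) for z in(0,12)]
    o=np.zeros_like(M8); cv2.fillConvexPoly(o,cv2.convexHull(np.int32(np.round(u))),1); return o
for ns in(('top',),('side',),('top','side')):
    f=lambda v:sum((sil((v[0],v[1],v[2]/300),n)!=D[n][0]).sum()/D[n][0].sum() for n in ns)
    r=minimize(f,(555,186.5,-.304*300),method='Nelder-Mead',options=dict(initial_simplex=[(555,186,-91),(563,186,-91),(555,194,-91),(555,186,-82)],xatol=.1,fatol=1e-4))
    q=(r.x[0],r.x[1],r.x[2]/300); print(ns,r.x[:2],np.degrees(q[2]).round(2),r.fun.round(3),'pocket',W(q,(-37.5,-37.5,8)))
# dot & blanks in top view
g=cv2.imread('pics/top0.png',0)
_,_,st,ce=cv2.connectedComponentsWithStats((g[172:262,172:264]>150).astype(np.uint8))
for s,c in zip(st[1:],ce[1:]):
    if 60<s[4]<400: print('case',c+172,s[4],ray(P['top'],c+172,20))
E
```

```text
blank by top cam [ 524.7 -184.1   16. ] robot y-line pos 525.1,-182.5
('top',) [557.2 185.9] -17.02 0.047 pocket [510.3 161.    8. ]
('side',) [557.6 188. ] -17.65 0.02 pocket [510.5 163.6   8. ]
('top', 'side') [557.7 186.8] -17.23 0.071 pocket [510.7 162.1   8. ]
case [208.4 197.1] 157 [602.8 210.9  20. ]
case [234.5 205.9] 158 [580.5 139.7  20. ]
case [198.3 223.3] 163 [531.2 233.5  20. ]
```

Pocket in the robot frame is about (509.5, 162.8), combining both cameras, the foam dot, and the measured camera-to-robot offset of 1.5 mm in y. I turn and move there.

>>> send_rows(targets=[[1,0,0,0,0,0,0.092],[1,0,0,0,0,0,0.092],[1,0,0,0,0,0,0.092],[1,0,0,0,0,0,0.092],[1,0,0,0,0,0,0.092],[1,0.01,0.035,0,0,0,0.092],[1,0.015,0.055,0,0,0,0],[1,0.015,0.055,0,0,0,0],[1,0.015,0.055,0,0,0,0],[1,0.008,0.03,0,0,0,0]])

```text
time_s: 23.8
eef_pos: [506.5, 154.5, 59.6]
ee_rot: [0.0, 0.151, 0.988, 0.0]
force: [-0.4, -0.1, -0.4]
grip_width: 0.409
grip_force: 50.0
```

```bash
python3 - <<'E'
from h import *
plan((509.5,162.8,-8),np.radians(-17.3))
E
```

```text
t 23.8 pos [506.5 154.5  59.6] tilt [ 4.e-04  1.e-04 -1.e+00] turn z -0.002 now-axes mm [-0.4  8.8 67.6] after-turn mm [-0.4  8.8 67.6] F [-0.4 -0.1 -0.4] w 0.409 q [ 0.07  0.48  1.66  0.    1.   -1.19]
```

>>> send_rows(targets=[[1,0,0.007,0.005,0,0,0],[1,0,0,0.012,0,0,0],[1,0,0,0.015,0,0,0],[1,0,0,0.015,0,0,0],[1,0,0,0.01,0,0,0],[1,0,0,0.006,0,0,0],[1,0,0,0.003,0,0,0],[1,0,0,0.001,0,0,0],[1,0,0,0,0,0,0],[1,0,0,0,0,0,0]])

```text
time_s: 25.05
eef_pos: [508.4, 159.5, -7.1]
ee_rot: [0.0, 0.152, 0.988, 0.0]
force: [-0.8, 0.4, 0.1]
grip_width: 0.407
grip_force: 50.0
```

```bash
python3 - <<'E'
from h import *
np.set_printoptions(precision=1,suppress=True)
plan((509.5,162.8,-8),np.radians(-17.3))
p=cap('side','s11'); e=ctrl.sense()['eef_pos']
print(proj(p,e+[0,0,36]),proj(p,[509.5,162.8,8]))
u=proj(p,e+[0,0,24]).astype(int); print(u); dump(p,u[0]-16,u[1]-12,32,28)
E
```

```text
t 25.05 pos [508.4 159.5  -7.1] tilt [ 0.  0. -1.] turn z -0.0028 now-axes mm [-0.1  3.5  0.9] after-turn mm [-0.1  3.5  0.9] F [-0.8  0.4  0.1] w 0.407 q [ 0.1  0.6  1.7  0.   0.9 -1.2]
[286.7 264.1] [285.7 272.4]
[286 268]
256  24  22  22  19  23  23  20  22  21  22  22  23  23  22  24  20  28  23  17  21  19  20  18  21  20  36 100  27  26  25  26  25
257  28  28  25  24  22  23  19  17  22  22  24  21  32  25  19  22  20  19  18  19  18  18  19  20  18  35 100  28  26  24  28  25
258  39  43  25  25  21  20  22  22  18  22  21  20  35  31  26  22  28  25  21  19  20  21  19  20  19  36 100  30  27  22  27  26
259  27  34  30  22  21  22  35  28  24  19  23  24  29  68  40  41  46  47  44  46  32  20  18  17  19  35  99  32  26  26  26  25
260  22  22  28  24  24  22  33  22  20  20  21  50  68 102  60 124  88  86  98 110  65  39  30  20  19  35 101  30  24  25  22  24
261  23  23  16  22  22  22  22  18  23  21  19  84 107 101  63 218 131 125 126 111  89  90  65  47  24  39  91  26  25  25  27  28
262  22  22  22  21  21  19  22  22  21  20  20  82 107 102  66 124 128 128 128 154
[... 2120 characters left out ...]
  22  23  23  22  23  22  22  23  24  20
279  22  20  21  20  23  23  20  20  23  21  22  23  23  23  22  22  23  21  20  22  24  22  24  23  22  25  20  23  23  20  18  18
280  21  22  18  23  21  21  22  21  23  21  22  22  22  23  18  22  22  22  22  23  23  22  23  20  22  25  21  21  22  21  17  13
281  21  21  19  22  19  22  21  23  21  22  21  23  22  21  23  24  24  21  22  23  22  22  22  23  21  23  25  21  22  17  10  11
282  22  22  21  21  21  22  22  22  22  23  22  19  23  24  24  23  20  19  24  20  22  20  22  21  20  18  20  22  16   9  10  13
283  37  24  22  22  22  22  19  23  21  22  22  23  20  22  23  22  22  22  21  21  22  22  23  23  20  23  22  18  13  13  14  29
```

>>> send_rows(targets=[[1,0,0.002,0,0,0,0],[1,0,0.0015,0,0,0,0],[1,0,0,0.002,0,0,0],[1,0,0,0.002,0,0,0],[1,0,0,0.001,0,0,0],[1,0,0,0.001,0,0,0],[1,0,0,0.001,0,0,0],[1,0,0,0,0,0,0],[1,0,0,0,0,0,0],[1,0,0,0,0,0,0]])

```text
time_s: 26.35
eef_pos: [509.4, 162.8, -14.3]
ee_rot: [0.0, 0.152, 0.988, 0.0]
force: [0.6, -0.4, -0.1]
grip_width: 0.404
grip_force: 50.0
```

```bash
python3 - <<'E'
from h import *
plan((509.5,162.8,-16),np.radians(-17.3))
E
```

```text
t 26.35 pos [509.4 162.8 -14.3] tilt [ 1.e-04 -0.e+00 -1.e+00] turn z -0.0029 now-axes mm [-0.1  0.   1.7] after-turn mm [-0.1  0.   1.7] F [ 0.6 -0.4 -0.1] w 0.404 q [ 0.09  0.6   1.69 -0.    0.85 -1.18]
```

The blank's underside is at about 9.7 mm with no contact, so it is inside the 12 mm rim. Lowering gently to the floor.

>>> send_rows(targets=[[1,0,0,0.0005,0,0,0],[1,0,0,0.0005,0,0,0],[1,0,0,0.0005,0,0,0],[1,0,0,0.0003,0,0,0],[1,0,0,0,0,0,0],[1,0,0,0,0,0,0],[1,0,0,0,0,0,0],[1,0,0,0,0,0,0],[1,0,0,0,0,0,0],[1,0,0,0,0,0,0]])

```text
time_s: 27.6
eef_pos: [509.3, 162.8, -15.8]
ee_rot: [0.0, 0.152, 0.988, -0.0]
force: [-1.3, -0.4, 6.1]
grip_width: 0.409
grip_force: 50.6
```

Contact at −15.8, exactly the predicted floor height, with 6 N. Release and lift.

>>> send_rows(targets=[[0.1,0,0,0,0,0,0],[0,0,0,0,0,0,0],[-0.15,0,0,0,0,0,0],[-0.15,0,0,0,0,0,0],[-0.15,0,0,-0.005,0,0,0],[-0.15,0,0,-0.015,0,0,0],[-0.15,0,0,-0.03,0,0,0],[-0.15,0,0,-0.04,0,0,0],[-0.15,0,0,-0.04,0,0,0],[-0.15,0,0,-0.02,0,0,0]])

```text
time_s: 28.85
eef_pos: [510.0, 163.0, 137.3]
ee_rot: [0.002, 0.152, 0.988, 0.001]
force: [-0.2, -0.6, 0.1]
grip_width: 0.58
grip_force: 0.0
```

>>> send_rows(targets=[[-0.15,0.03,-0.03,0,0,0,0],[-0.15,0.04,-0.04,0,0,0,0],[-0.15,0.04,-0.04,0,0,0,0],[-0.15,0.03,-0.03,0,0,0,0],[-0.15,0,0,0,0,0,0],[-0.15,0,0,0,0,0,0],[-0.15,0,0,0,0,0,0],[-0.15,0,0,0,0,0,0],[-0.15,0,0,0,0,0,0],[-0.15,0,0,0,0,0,0]])

```text
time_s: 30.1
eef_pos: [333.8, 71.4, 133.8]
ee_rot: [-0.0, 0.152, 0.988, 0.0]
force: [0.2, 0.0, -0.2]
grip_width: 0.574
grip_force: 0.0
```

```bash
python3 - <<'E'
from h import *
np.set_printoptions(precision=1,suppress=True)
p=cap('top','tF'); s=cap('side','sF')
g=cv2.cvtColor(p['img'],cv2.COLOR_RGB2GRAY)
_,_,st,ce=cv2.connectedComponentsWithStats((g[172:262,172:264]>150).astype(np.uint8))
for t,c in zip(st[1:],ce[1:]):
    if t[4]>30: print('case',c+172,t[2:],ray(p,c+172,20))
for n,q in(('top',p),('side',s)):
  old=cv2.imread(f'pics/{n}0.png')[:,:,::-1]
  d=(np.abs(q['img'].astype(int)-old).sum(2)>90).astype(np.uint8)
  _,_,st,ce=cv2.connectedComponentsWithStats(d)
  print(n,[(t.tolist()) for t in st[1:] if t[4]>8])
s2=s; dump(s,272,262,30,16)
print(ctrl.sense()['time_s'],ctrl.sense()['eef_pos'])
for d in ctrl.landmark_of('pull',s)[:1]+ctrl.landmark_of('pull',p)[:1]:print(d)
E
```

```text
case [208.4 197.2] [ 14  14 158] [602.7 210.8  20. ]
case [234.5 205.9] [ 14  15 159] [580.4 139.8  20. ]
case [198.4 223.3] [ 14  14 164] [531.2 233.4  20. ]
case [224.6 232.4] [ 14  14 165] [508.6 162.6  20. ]
top [[346, 187, 5, 3, 9], [217, 224, 16, 17, 219], [204, 272, 69, 15, 497], [266, 282, 129, 138, 7090], [197, 285, 6, 20, 43], [196, 286, 64, 72, 603], [265, 287, 4, 19, 34], [0, 333, 71, 87, 3820], [135, 345, 103, 75, 3337], [242, 365, 12, 14, 111], [264, 375, 2, 10, 10], [252, 379, 26, 41, 546], [233, 383, 9, 11, 60], [143, 411, 32, 9, 218], [248, 411, 5, 9, 30], [320, 411, 25, 9, 158], [286, 417, 9, 3, 18]]
side [[358, 0, 202, 405, 46142], [436, 115, 8, 4, 14], [555, 138, 5, 5, 10], [530, 140, 9, 3, 18], [549, 140, 9, 5, 12], [557, 149, 3, 5, 11], [555, 176, 5, 8, 20], [528, 183, 27, 45, 297], [548, 219, 12, 36, 217], [277, 263, 18, 16, 242], [536, 269, 24, 6, 78]]
262  23  23  19  23  21  21  21  21  22  19  22  24  44  45  35  27  25  24  24  22  21  22  23  24  22  22  28  38  44  48
263  24  21  23  21  24  23  22  22  43  49  96  72 107 123 101  86  82  70  34  23  22
[... 1179 characters left out ...]
4 164 187 210 204 184 164 142 143 165 167 161 205 201 182 121 103  31  14  23  19  22  22  23  23
274  25  17  22  23  24  79 162 171 175 198 201 215 216 217 214 212 207 180 143 135 115  99  30  22  22  23  19  23  20  20
275  22  23  21  25  24  68 150 170 178 182 186 189 182 180 176 168 168 155 143 131 106  74  26  21  24  21  24  19  23  24
276  23  22  24  21  23  22  74 152 170 184 185 185 188 183 178 173 161 150 140 119  54  23  21  21  21  20  20  22  21  24
277  23  23  21  25  24  21  20  48 122 167 174 179 187 183 176 168 148 136 124  61  22  24  23  23  24  22  23  22  24  22
30.2 [333.8  71.3 133.9]
{'point': [312.8, 181.2], 'score': 0.64}
{'point': [354.2, 211.8], 'score': 0.69}
```

The four tray blanks form a regular square and the new one lies flat in its pocket. Nothing else has changed, the handle is at home, and the robot is clear.

```bash
python3 -c "
from rig import ctrl
print(ctrl.finish_job())"
```

```text
the job is handed in; nothing more can be done
None
```

The blank was drawn with the slide out to its stop and eased home, then set flat in the empty tray pocket, and the job was handed in at about 30 s; the other blanks and things look undisturbed, though the arm hid the tweezers in the last pictures.

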